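# Start the clamp screw by its thread drop

## Task

Take the red bar-headed clamp screw from its pocket in the grey tray and stand it upright, tip down, in the brass-threaded boss of the blue plate clamp. Turn it backward (anticlockwise seen from above) until you feel it drop off the thread's crest, then forward (clockwise) one full turn from there, letting it thread itself down without forcing it. Finish while still holding the screw by its head, still and started one turn, and leave the two other pins, the bottle and the tub alone.

Things in the scene. Friction and masses are not known exactly. Their poses are not given: they have to be found in the camera images.
- screw_head (a point): Centre of the red bar head of the clamp screw (half-way up). Head 46 mm long (frame x), 18 mm wide (y), 22 mm tall (z up). Screw loose, about 110 g, 88 mm long, stands tip down in one tray pocket; round steel shank of 16 mm diameter, tip 77 mm below this point, last 6 mm tapering to 11 mm diameter. Half a turn makes no difference to it.
- screw_pin (a point): One end of the screw's brass cross pin: 49.5 mm below the head centre and 11.5 mm along +x from the screw's axis. The pin, 3 mm thick and 23 mm long end to end, runs through the shank along x, the same way as the head's bar; its two ends run in the thread.
- clamp: Blue C-shaped plate clamp, fixed. Origin on the table under the boss's vertical bore, z up. Boss 40 mm in outer diameter, rim 84 mm above the table. The frame reaches 98 mm along +x from the bore, nowhere higher than the rim; a pale 150 x 130 mm plate lies in its jaw, 22 mm above the table. The two thread crests face this frame's +x and -x.
- boss_mouth (a point): Centre of the bore at the boss's rim, 84 mm above the table; axes as the clamp's. Bore 25 mm wide, narrowed by the thread to 18 mm. Brass right-hand two-start thread: 16 mm down per clockwise turn, ridges 8 mm apart and 2.5 mm thick. A pin in it has 2.5 mm of axial play. Head centre above the table: 135 mm with the pin on the crest, 127 mm just after the drop, 111 mm one turn later.
- crest (a point): Top end of one ridge, at rim height, 10.5 mm from the bore axis on the clamp's +x side (the other is opposite). A screw set in lands with its pin on a ridge; turned anticlockwise it climbs, at most half a turn, and falls 8 mm just after the bar passes the clamp's x direction. Its own weight drops it and feeds it down if the fingers straddle the bar with 3 to 6 mm play; gripped tight it must be followed.
- tray: Grey pocket tray, 85 x 235 x 30 mm tall, fixed. Origin at the centre of its underside. Three square pockets of 19 mm, 25 mm deep (floor 5 mm above the table), at y = -75, 0 and 75 mm in its frame.
- pin_white: Bystander: white plastic pin, 46 mm tall, head 26 mm across, in a tray pocket. Origin at its tip.
- pin_black: Bystander: black plastic pin, 46 mm tall, head 26 mm across, in a tray pocket. Origin at its tip.
- bottle: Bystander: red bottle, 44 mm diameter, 120 mm tall, in the wooden tray. Origin under its centre.
- tub: Bystander: whitish tub with white lid, 80 mm diameter, 65 mm tall, in the wooden tray. Origin under its centre.
Not all that is in view belongs to the job. What is meant by the part that bears screw_head is not black, purple or turquoise, and is the larger of those in its own colour.

How it is judged:
By the outcome, as a careful person would: the job done as asked, in the order asked, and still so for the second after the job is handed in, while the arm keeps its last pose, push and grip.
It also fails if it takes over 72 s, if anything falls off the work surface, if the arm or the gripper's body presses on something with over 40 N, if the wrist force passes 120 N, or if a joint passes its speed limit or range.

## Robot

A 6-joint arm with a two-finger parallel gripper is mounted at the origin on the work surface. World frame = base frame: x ahead of the robot, y to its left, z up, the work surface at z = 0. Lengths are in m, angles in rad, forces in N, time in s.
With the tool pointing down it reaches from about 0.375 to 0.9 m from the base axis. Payload 3.1 kg.
Tool frame: the origin (TCP) lies on the mounting face of the last link; the fingertips stand 182 mm ahead of it and the grasp point (between the pads) lies 164 mm ahead of it (ctrl.finger_overhang is the distance from the TCP to the fingertips, in m); z points along the fingers, y is the line along which they close (so a half turn about z gives the same grasp; the last joint's range is limited). The gripper opens to 87 mm and grips with 3 to 60 N. Pads are 19 mm wide; open, the fingers measure 117 mm over their backs; the gripper's body (75 mm by 190 mm) begins 51 mm behind the grasp point.
Start: joints at [-1.514, 0.527, 1.433, -0, 1.181, -0.178], TCP at [0.146, -0.608, 0.405] pointing down, gripper open.
Joint ranges: [-3.08, 3.08], [-0.75, 2.2], [0.22, 2.44], [-1.43, 4.57], [0, 2.65], [-2.85, 2.85]. Speed limits (rad/s): [2.79, 2.79, 3.14, 3.14, 3.14, 3.14].

## Interface

Orientations are given as a unit quaternion [x, y, z, w].
In Python, from cell import ctrl gives the robot as it stands.
- The arm moves only by the tool servo_tool, never from a script. Its argument "increments" is one flat list of numbers, 5 for each row, row after row: the gripper command: -1 is fully open, 1 is shut, values between are in proportion, then the shift along the tool's x, y, z in units of 150 mm (1.0 is 150 mm), then the turn about the tool's z in units of 90 degrees (1.0 is 90 degrees). A call has 1 to 12 rows; each row is the pose to reach, as a shift and turn from the pose commanded when the call began, along the tool's axes at that moment; what a row does not reach only later rows make up. A row lasts 1/8 s, in which the tool goes at most 62.5 mm and 10.7 degrees, less where a joint would pass 70% of its speed; a pose out of reach is approached as far as the arm can. A call with a number of a shift or a turn outside -1 to 1 is refused whole. A call with a gripper value outside its range is refused whole. The fingers move at their own pace and stop on an object; "newtons" is the grip in N (left out, the last holds). Time passes only in rows, so rows that repeat a pose let the fingers close. It gives the time, the measured TCP pose, the force, the opening and the grip force at its end, in the units of the state.
- ctrl.observe(): the state, without advancing time (a new reading comes with each control period).
- ctrl.camera(name): name is "side" or "top"; returns a dict with "pixels" (420x560x3 uint8, red, green, blue), "depth" (420x560 float32, m along the optical axis (not along the pixel's ray), 0 where there is no reading), "K" (3x3 intrinsics, pixels), "R" (3x3) and "t" (3): a world point X has camera coordinates R X + t. Camera axes: x right, y down, z forward; pixel columns grow to the right and rows downward; lengths in m; the calibration is good to about 2 mm. A picture is of the moment at which its call begins.
- ctrl.hand_in(): hands the job in; it is judged then, once.
The state is a dict: "time_s": time; "joints": joint angles; "joint_velocities": joint speeds; "joint_torque": joint torques, N m; "eef_pos": TCP position; "ee_rot": TCP orientation; "ft_force": force on the tool from outside, world axes, zero at the start; "ft_torque": the same for the moment, N m; "finger_gap": finger opening in m; "grip_force": force on a finger pad.
Only numpy, scipy, OpenCV 4.12 (cv2) and the standard library are available. Lean on these libraries where they do the work, as an engineer would, in place of code of your own. Each camera call takes 0.05 s, during which the arm holds its last target. There are 200 camera calls.

## Working session

There is one attempt and no reset: what is moved stays moved. The work goes in short steps, Python scripts to look and compute and a tool call to move; the robot and the scene stay as the last step left them, time stands still between calls to the robot, and variables do not carry over. Pictures are saved under pics/ and viewed, at most 10 in all, crops included, and the job is handed in when it is done.

Besides the shell and the picture viewer there is one more tool, called after ">>>" as name(argument=value, ...) on one line, values as JSON. servo_tool: Moves the arm, as the interface text tells. Shifts and turns lie within -1 to 1; 1 stands for 150 mm of shift or 90 degrees of turn. Its arguments: {"type":"object","properties":{"increments":{"type":"array","items":{"type":"number","minimum":-1,"maximum":1}},"newtons":{"type":"number"}},"required":["increments"]}

```bash
mkdir -p pics; ls
python3 - <<'E'
from cell import ctrl
import cv2,numpy as np
for n in("top","side"):
    c=ctrl.camera(n); cv2.imwrite(f"pics/{n}0.png",c["pixels"][:,:,::-1]); np.savez(f"{n}0.npz",**c); print(n,c["K"].tolist(),(-c["R"].T@c["t"]).round(3),c["R"].round(2).tolist())
s=ctrl.observe(); print(s["eef_pos"],s["ee_rot"],s["time_s"])
E
```

```text
pics
top [[426.7807246382109, 0.0, 286.0175140058842], [0.0, 426.7807246382109, 201.64637893551034], [0.0, 0.0, 1.0]] [0.402 0.078 1.128] [[-0.02, -1.0, -0.03], [-0.99, 0.02, -0.16], [0.16, 0.03, -0.99]]
side [[452.6129161928156, 0.0, 280.8512858694808], [0.0, 452.6129161928156, 204.99786633206807], [0.0, 0.0, 1.0]] [0.575 0.765 0.698] [[-1.0, -0.03, -0.0], [-0.02, 0.67, -0.74], [0.02, -0.74, -0.67]]
[ 0.1460363  -0.60738607  0.40386882] [ 9.93054636e-01  1.17650170e-01  4.19460589e-05 -9.62215439e-04] 0.1
```

View pics/top0.png

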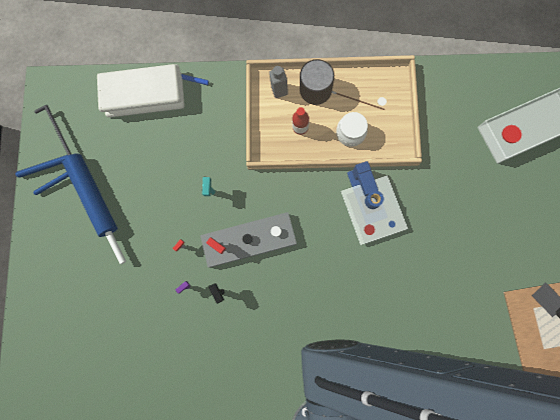

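View pics/side0.png

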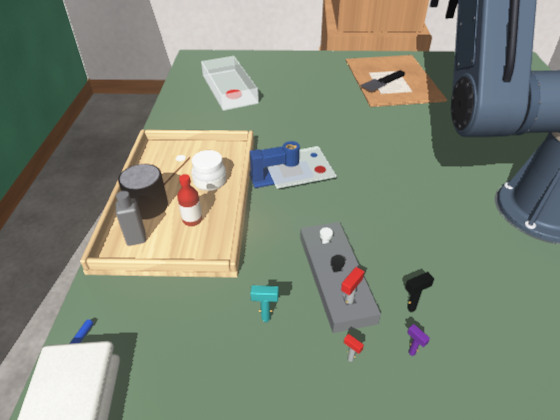

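```bash
cat > h.py <<'E'
import numpy as np,cv2
from cell import ctrl
def pts(c):
    "world point of every pixel from depth"
    v,u=np.mgrid[:420,:560]; d=c["depth"]; K=c["K"]
    P=np.stack([(u-K[0,2])/K[0,0]*d,(v-K[1,2])/K[1,1]*d,d],-1)
    return (P-c["t"])@c["R"]
def ray(c,u,v,z):
    r=c["R"].T@np.linalg.inv(c["K"])@[u,v,1]; o=-c["R"].T@c["t"]
    return o+r*(z-o[2])/r[2]
def red(c):
    p=c["pixels"].astype(int); return (p[...,0]>120)&(p[...,1]<70)&(p[...,2]<70)
def blue(c):
    p=c["pixels"].astype(int); return (p[...,2]>60)&(p[...,0]<60)&(p[...,2]>1.5*p[...,0])&(p[...,2]>p[...,1]*1.4)
def box(m,b):
    o=np.zeros_like(m); o[b[1]:b[3],b[0]:b[2]]=m[b[1]:b[3],b[0]:b[2]]; return o
E
python3 - <<'E'
from h import *
L={n:dict(np.load(n+"0.npz")) for n in("top","side")}
B={"top":[(200,230,232,262),(170,235,190,255),(335,155,400,225)],"side":[(335,262,372,300),(340,330,366,355),(245,135,305,190)]}
for n in L:
    c=L[n];P=pts(c)
    for i,b in enumerate(B[n]):
        m=box(red(c) if i<2 else blue(c),b); Q=P[m]; zs=np.percentile(Q[:,2],[5,50,95]).round(4)
        t=Q[Q[:,2]>zs[2]-.006]; r=cv2.minAreaRect((t[:,:2]*1000).astype(np.float32))
        print(n,i,m.sum(),zs,len(t),t.mean(0).round(4),r)
    if n=="top":
        # tray grey orientation & frame
        g=np.abs(P[...,2]-.030)<.005; g=box(g,(190,205,310,275)); r=cv2.minAreaRect((P[g][:,:2]*1000).astype(np.float32)); print("tray",r)
        g=np.abs(P[...,2]-.084)<.004; g=box(g,(335,155,415,250)); print("rim",g.sum(),cv2.minAreaRect((P[g][:,:2]*1000).astype(np.float32)),P[g].mean(0))
        g=np.abs(P[...,2]-.022)<.008; g=box(g,(335,165,415,250)); print("plate",cv2.minAreaRect((P[g][:,:2]*1000).astype(np.float32)))
a=L["top"]["pixels"][150:270,165:265]; b=L["top"]["pixels"][150:250,330:420]; c=L["side"]["pixels"][120:210,240:340]; d=L["side"]["pixels"][220:370,300:450]
f=lambda x:cv2.resize(x,(400,300),interpolation=cv2.INTER_CUBIC)
im=np.vstack([np.hstack([f(L["top"]["pixels"][205:280,165:265]),f(L["top"]["pixels"][165:240,325:425])]),np.hstack([f(L["side"]["pixels"][255:367,300:450]),f(c[:75])])])
cv2.imwrite("pics/crop1.png",im[:,:,::-1])
E
```

```text
top 0 27 [0.0908 0.0939 0.0963] 26 [0.4688 0.2754 0.0938] ((468.5367431640625, 278.110595703125), (42.50931167602539, 17.092979431152344), 52.78601837158203)
top 1 14 [0.0569 0.06   0.0626] 13 [0.471  0.3769 0.06  ] ((472.1726989746094, 378.0367431640625), (6.823780536651611, 26.658967971801758), 46.13056182861328)
top 2 20 [0.0125 0.0486 0.0841] 4 [ 0.568  -0.1254  0.0831] ((567.0181274414062, -125.41767120361328), (4.276680946350098, 22.222715377807617), 61.633975982666016)
tray ((487.0892028808594, 206.20510864257812), (85.62447357177734, 235.00173950195312), 13.845474243164062)
rim 235 ((614.8568115234375, -105.96173095703125), (116.0733871459961, 39.81588363647461), 15.491077423095703) [ 0.6036221  -0.10737164  0.08302059]
plate ((591.870361328125, -111.79042053222656), (218.63340759277344, 131.3992156982422), 17.829627990722656)
side 0 333 [0.0744 0.0918 0.094 ] 223 [0.4701 0.2837 0.0979] ((526.7490844726562, 509.1329345703125), (519.2398681640625, 30.20095443725586), 75.95305633544922)
side 1 192 [0.047  0.0568 0.059 ] 145 [0.4739 0.3821 0.0617] ((515.9794311523438, 567.8082275390625), (410.1056213378906, 28.195608139038086), 77.21216583251953)
side 2 492 [0.011  0.0622 0.0832] 87 [ 0.585 -0.099  0.088] ((610.4627685546875, 315.55712890625), (896.9327392578125, 85.22772979736328), 89.07244873046875)
```

View pics/crop1.png

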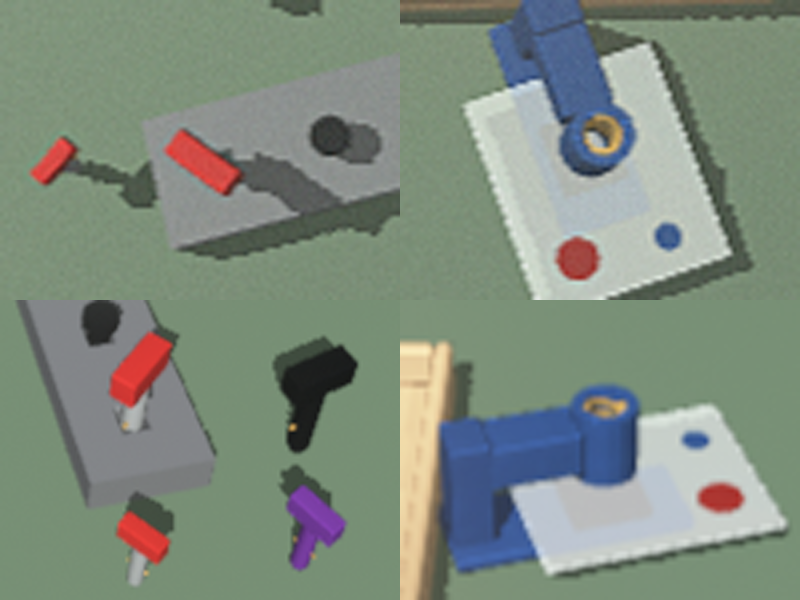

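The two reds in the top view are the large bar at (216,245), standing in the tray pocket, and the small one at (178,245), loose on the table. The large one in the tray is the one meant. The boss is at (374,199), with its frame pointing up and left in the image.

>>> servo_tool(increments=[-1,1,-1,0,0,-1,1,-1,0,0,-1,1,-1,0,0,-1,1,-1,0,0])

```text
time_s: 0.6
eef_pos: [0.2579, -0.4232, 0.4043]
ee_rot: [0.993, 0.119, -0.0, -0.002]
ft_force: [-0.0, 0.3, -0.2]
finger_gap: 0.0869
grip_force: 0.0
```

Run:
```python
from h import *
c=dict(np.load("top0.npz")); P=pts(c)
# screw head: softer red mask, rect in image, corners cast to z=.093
p=c["pixels"].astype(int); m=(p[...,0]>100)&(p[...,0]>1.8*p[...,1])&(p[...,0]>1.8*p[...,2])
m=box(m,(200,230,232,262)); v,u=np.nonzero(m)
w=np.array([ray(c,a,b,.093)[:2]*1000 for a,b in zip(u,v)],np.float32); print("head",len(u),cv2.minAreaRect(w),w.mean(0))
(x,y),ax=w.mean(0),np.linalg.svd(w-w.mean(0),full_matrices=False)[2][0]; print("yaw",np.degrees(np.arctan2(ax[1],ax[0])))
c=dict(np.load("side0.npz")); p=c["pixels"].astype(int); m=(p[...,0]>140)&(p[...,0]>1.8*p[...,1]); m=box(m,(335,262,372,300)); Q=pts(c)[m]; Q=Q[(Q[:,2]>.090)&(Q[:,2]<.1)&(Q[:,1]<.4)]
print("side head",len(Q),cv2.minAreaRect((Q[:,:2]*1000).astype(np.float32)),Q.mean(0))
c=dict(np.load("top0.npz"))
# rim/arm
g=box(np.abs(P[...,2]-.084)<.005,(335,155,415,250)); Q=P[g][:,:2]*1000; r=cv2.minAreaRect(Q.astype(np.float32)); print(r)
a=np.radians(r[2]); d=np.array([np.cos(a),np.sin(a)])
s=Q@d; print("ends",np.percentile(s,[0,2,98,100]))
p=c["pixels"].astype(int); m=box((p[...,0]>110)&(p[...,0]>1.4*p[...,2])&(p[...,1]>1.2*p[...,2]),(360,185,390,215)); v,u=np.nonzero(m); print("brass",len(u),u.mean(),v.mean(),ray(c,u.mean(),v.mean(),.08))
```

```text
head 137 ((468.622802734375, 279.24359130859375), (45.87803268432617, 17.548429489135742), 54.17578887939453) [468.57037 279.18546]
yaw -125.64803
side head 222 ((469.3330078125, 278.09906005859375), (45.42483139038086, 17.277240753173828), 53.0220832824707) [0.46957143 0.27868577 0.09264538]
((615.146240234375, -105.5145263671875), (116.93852996826172, 39.81137466430664), 16.053709030151367)
ends [503.5092966  505.52421919 618.41250713 620.44776477]
brass 41 376.1219512195122 197.78048780487805 [ 0.5792932  -0.11763542  0.08      ]
```

>>> servo_tool(increments=[-1,1,-1,0,0,-1,1,-1,0,0,-1,1,-1,0,0,-1,1,-1,0,0])

```text
time_s: 1.1
eef_pos: [0.3682, -0.2427, 0.4045]
ee_rot: [0.993, 0.119, -0.0, -0.001]
ft_force: [-0.3, -0.5, -0.4]
finger_gap: 0.0869
grip_force: 0.0
```

>>> servo_tool(increments=[-1,0.6,-1,0,0,-1,0.6,-1,0,0,-1,0.6,-1,0,0])

```text
time_s: 1.48
eef_pos: [0.4202, -0.0768, 0.4046]
ee_rot: [0.993, 0.118, -0.0, -0.0]
ft_force: [0.6, -0.9, 0.2]
finger_gap: 0.0869
grip_force: 0.0
```

>>> servo_tool(increments=[-1,0.5,-1,0,0,-1,0.5,-1,0,0,-1,0.5,-1,0,0])

```text
time_s: 1.85
eef_pos: [0.4579, 0.0869, 0.4046]
ee_rot: [0.993, 0.119, -0.0, -0.0]
ft_force: [1.0, -1.1, -0.1]
finger_gap: 0.0871
grip_force: 0.0
```

>>> servo_tool(increments=[-1,0.3,-1,0,0,-1,0.3,-1,0,0,-1,0.3,-1,0,0])

```text
time_s: 2.22
eef_pos: [0.4662, 0.2436, 0.4044]
ee_rot: [0.993, 0.119, -0.0, -0.0]
ft_force: [0.1, -0.3, 0.2]
finger_gap: 0.0869
grip_force: 0.0
```

>>> servo_tool(increments=[-1,0.07,-0.23,0,-0.45,-1,0.07,-0.23,0.2,-0.45,-1,0.07,-0.23,0.5,-0.45,-1,0.07,-0.23,0.6,-0.45,-1,0.07,-0.23,0.6,-0.45,-1,0.07,-0.23,0.6,-0.45])

```text
time_s: 2.98
eef_pos: [0.4692, 0.2768, 0.3153]
ee_rot: [0.891, 0.453, 0.001, 0.0]
ft_force: [-0.2, 0.4, -0.3]
finger_gap: 0.0874
grip_force: 0.0
```

Run:
```python
from h import *
from scipy.spatial.transform import Rotation as Ro
s=ctrl.observe();print(s["joints"].round(3) if hasattr(s["joints"],"round") else s["joints"],s["eef_pos"],Ro.from_quat(s["ee_rot"]).as_matrix()[:,0])
a=ctrl.camera("top")["pixels"][195:285,165:285];b=ctrl.camera("side")["pixels"][190:340,260:460]
cv2.imwrite("pics/c2.png",np.vstack([cv2.resize(x,(400,300),interpolation=cv2.INTER_CUBIC) for x in(a,b)])[:,:,::-1])
```

```text
[0.328 0.546 1.719 0.    0.876 0.958] [0.46922944 0.27682166 0.31531143] [0.58935661 0.80787237 0.00100562]
```

View pics/c2.png

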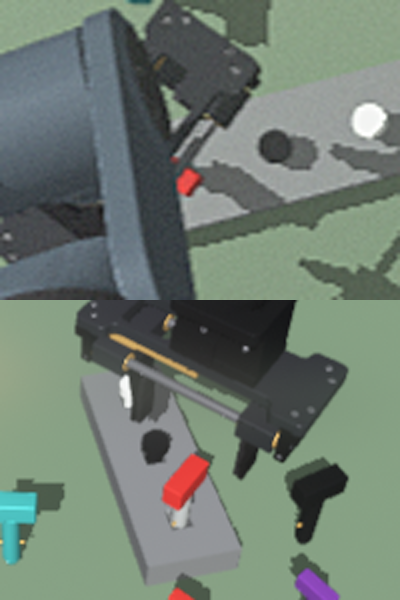

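The head lies between the fingers and in line with them, so I'm going down to grip it.

>>> servo_tool(increments=[-1,0.01,-0.01,0.25,0,-1,0.01,-0.01,0.46,0,-1,0.01,-0.01,0.46,0,0.2,0.01,-0.01,0.46,0,1,0.01,-0.01,0.46,0,1,0.01,-0.01,0.46,0,1,0.01,-0.01,0.46,0,1,0.01,-0.01,0.46,0,1,0.01,-0.01,0.46,0], newtons=25)

```text
time_s: 4.2
eef_pos: [0.4685, 0.2788, 0.2458]
ee_rot: [0.891, 0.454, -0.0, -0.0]
ft_force: [0.8, -0.8, 0.6]
finger_gap: 0.035
grip_force: 0.0
```

>>> servo_tool(increments=[1,0,0,0,0,1,0,0,0,0,1,0,0,0,0,1,0,0,0,0,1,0,0,0,0])

```text
time_s: 4.82
eef_pos: [0.4685, 0.2788, 0.2457]
ee_rot: [0.891, 0.454, -0.0, -0.0]
ft_force: [0.1, 0.4, -0.9]
finger_gap: 0.0181
grip_force: 24.9
```

>>> servo_tool(increments=[1,0,0,-0.3,0,1,0,0,-0.6,0,1,0,0,-1,0,1,0,0,-1,0])

```text
time_s: 5.32
eef_pos: [0.4698, 0.2794, 0.4006]
ee_rot: [0.891, 0.454, 0.006, 0.001]
ft_force: [0.2, 0.6, -1.7]
finger_gap: 0.0177
grip_force: 24.9
```

>>> servo_tool(increments=[1,-0.25,0.3,0,0,1,-0.55,0.7,0,0,1,-0.75,1,0,0,1,-0.75,1,0,0])

```text
time_s: 5.82
eef_pos: [0.5249, 0.0959, 0.3944]
ee_rot: [0.892, 0.451, -0.001, 0.0]
ft_force: [-0.1, 0.2, 0.0]
finger_gap: 0.0177
grip_force: 24.9
```

>>> servo_tool(increments=[1,-0.25,0.3,0,0,1,-0.55,0.7,0,0,1,-0.75,1,0,0,1,-0.75,1,0,0])

```text
time_s: 6.32
eef_pos: [0.5801, -0.0826, 0.3945]
ee_rot: [0.892, 0.452, -0.0, 0.0]
ft_force: [0.4, 0.9, -1.0]
finger_gap: 0.0176
grip_force: 24.9
```

>>> servo_tool(increments=[1,-0.2,0.14,0,-0.1,1,-0.2,0.14,0,-0.2,1,-0.2,0.14,0,-0.3,1,-0.2,0.14,0,-0.4,1,-0.2,0.14,0,-0.5,1,-0.2,0.14,0,-0.6,1,-0.2,0.14,0,-0.7,1,-0.2,0.14,0,-0.7,1,-0.2,0.14,0,-0.7])

```text
time_s: 7.45
eef_pos: [0.5781, -0.115, 0.3952]
ee_rot: [0.523, 0.852, 0.0, -0.001]
ft_force: [-0.8, -0.1, -0.9]
finger_gap: 0.0177
grip_force: 24.9
```

>>> servo_tool(increments=[1,0,0,0,-0.1,1,0,0,0,-0.2,1,0,0,0,-0.3,1,0,0,0,-0.4,1,0,0,0,-0.5,1,0,0,0,-0.6,1,0,0,0,-0.65,1,0,0,0,-0.65,1,0,0,0,-0.65])

```text
time_s: 8.57
eef_pos: [0.5784, -0.1159, 0.3956]
ee_rot: [0.04, 0.999, 0.0, -0.0]
ft_force: [0.7, 0.1, -2.1]
finger_gap: 0.0178
grip_force: 24.9
```

Run:
```python
from h import *
from scipy.spatial.transform import Rotation as Ro
s=ctrl.observe();x=Ro.from_quat(s["ee_rot"]).as_matrix()[:,0];print(np.round(s["joints"],3),s["eef_pos"],np.degrees(np.arctan2(x[1],x[0])),s["time_s"],s["finger_gap"])
T=ctrl.camera("top");S=ctrl.camera("side");np.savez("top1.npz",**T);np.savez("side1.npz",**S)
a=T["pixels"][120:270,300:500];b=S["pixels"][60:210,200:400]
cv2.imwrite("pics/c3.png",np.vstack([cv2.resize(x,(400,300),interpolation=cv2.INTER_CUBIC) for x in(a,b)])[:,:,::-1])
```

```text
[-0.387  0.491  1.533  0.     1.118 -1.878] [ 0.57836017 -0.11593621  0.39562562] 175.41441487471073 8.575 0.017817050239374927
```

View pics/c3.png

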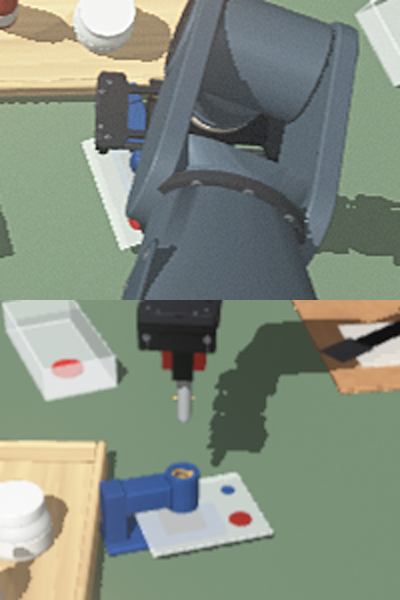

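Run:
```python
from h import *
S=dict(np.load("side1.npz"));P=pts(S);p=S["pixels"].astype(int)
# shank: pixels above table in column region
m=box((P[...,2]>.14)&(P[...,2]<.205)&(np.abs(P[...,1]+.11)<.04),(270,90,310,135)); Q=P[m]
for z in(.16,.165,.17,.195): k=Q[np.abs(Q[:,2]-z)<.004]; print(z,len(k),k[:,0].min().round(4),k[:,0].max().round(4),np.median(k[:,0]).round(4),np.percentile(k[:,1],95).round(4))
print("tip z",Q[:,2].min())
# boss cylinder sides, rim
m=box((P[...,2]>.045)&(P[...,2]<.09)&(P[...,1]>-.15)&(P[...,1]<-.08),(255,135,315,175))&blue(S);Q=P[m]
k=Q[(Q[:,0]<.6)];
for z in(.05,.06,.07): q=Q[np.abs(Q[:,2]-z)<.005]; q=q[q[:,0]<.5985]; A=np.c_[2*q[:,:2],np.ones(len(q))]; s=np.linalg.lstsq(A,(q[:,:2]**2).sum(1),rcond=None)[0]; print("boss",z,len(q),s[:2],np.sqrt(s[2]+s[0]**2+s[1]**2),q[:,0].min(),q[:,1].max())
T=dict(np.load("top0.npz"));P=pts(T)
m=box((np.abs(P[...,2]-.084)<.006),(355,180,400,225));q=P[m]; q=q[q[:,0]<.59]
h=cv2.convexHull((q[:,:2]*1000).astype(np.float32))[:,0]; h=h[h[:,0]<580]; A=np.c_[2*h,np.ones(len(h))]; s=np.linalg.lstsq(A,(h**2).sum(1),rcond=None)[0]; print("top rim",s[:2],np.sqrt(s[2]+s[:2]@s[:2]))
```

```text
0.16 13 0.5716 0.5851 0.5783 -0.1095
0.165 19 0.5717 0.5852 0.5806 -0.1086
0.17 19 0.5718 0.5852 0.5784 -0.1079
0.195 24 0.5721 0.5853 0.5787 -0.1083
tip z 0.15479785690885917
boss 0.05 50 [ 0.5820501  -0.11354212] 0.017848824946804998 0.560229938366512 -0.0915993465182791
boss 0.06 56 [ 0.58185345 -0.11411268] 0.018638287306364677 0.5605024188050491 -0.0943081443428364
boss 0.07 55 [ 0.58112898 -0.10564689] 0.013580880886780161 0.5607092161512259 -0.09088443948123665
top rim [ 576.75822963 -115.36825244] 18.91110157078505
```

>>> servo_tool(increments=[1,0,0,0.2,0,1,0,0,0.4,0,1,0,0,0.45,0,1,0,0,0.48,0,1,0,0,0.5,0])

```text
time_s: 9.3
eef_pos: [0.5788, -0.1163, 0.3215]
ee_rot: [0.039, 0.999, -0.0, 0.001]
ft_force: [0.5, 0.2, -0.5]
finger_gap: 0.0178
grip_force: 24.9
```

>>> servo_tool(increments=[1,0,0,0.02,0,1,0,0,0.04,0,1,0,0,0.06,0,1,0,0,0.06,0])

```text
time_s: 9.8
eef_pos: [0.5786, -0.1163, 0.3117]
ee_rot: [0.039, 0.999, -0.0, 0.0]
ft_force: [0.6, -0.7, 0.2]
finger_gap: 0.0177
grip_force: 24.9
```

>>> servo_tool(increments=[1,0,0,0.03,0,1,0,0,0.05,0,1,0,0,0.07,0,1,0,0,0.07,0])

```text
time_s: 10.3
eef_pos: [0.5785, -0.1163, 0.301]
ee_rot: [0.039, 0.999, -0.0, 0.0]
ft_force: [1.6, -0.3, -1.5]
finger_gap: 0.0178
grip_force: 24.9
```

Run:
```python
from h import *
S=ctrl.camera("side");np.savez("side2.npz",**S)
cv2.imwrite("pics/c4.png",cv2.resize(S["pixels"][85:175,230:350],(640,480),interpolation=cv2.INTER_CUBIC)[:,:,::-1])
```

```text
(no output)
```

View pics/c4.png

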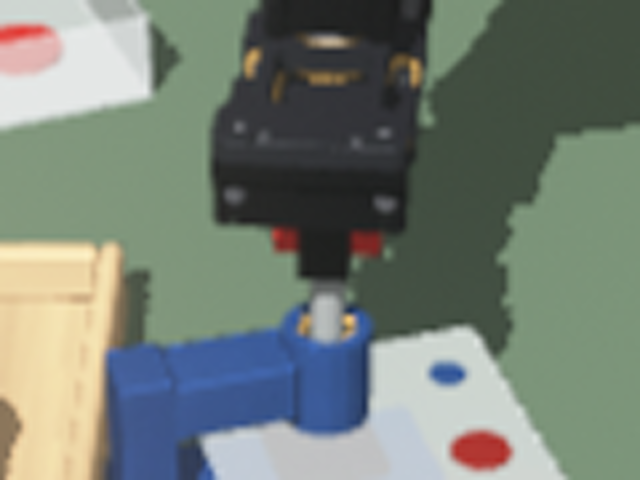

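The shank is inside the boss and centred, at (327,315) in the crop. I'm easing it down to contact.

>>> servo_tool(increments=[1,0,0,0.015,0,1,0,0,0.015,0,1,0,0,0.015,0])

```text
time_s: 10.72
eef_pos: [0.5785, -0.1162, 0.299]
ee_rot: [0.039, 0.999, -0.0, 0.0]
ft_force: [0.6, -2.0, -1.5]
finger_gap: 0.0177
grip_force: 24.9
```

>>> servo_tool(increments=[1,0,0,0.01,0,1,0,0,0.01,0,1,0,0,0.01,0])

```text
time_s: 11.1
eef_pos: [0.5785, -0.1162, 0.2977]
ee_rot: [0.039, 0.999, -0.0, 0.0]
ft_force: [0.4, -0.8, 0.2]
finger_gap: 0.0176
grip_force: 24.9
```

>>> servo_tool(increments=[1,0,0,0.01,0,1,0,0,0.01,0,1,0,0,0.01,0])

```text
time_s: 11.48
eef_pos: [0.5785, -0.1162, 0.2973]
ee_rot: [0.039, 0.999, -0.0, 0.001]
ft_force: [0.0, 0.1, 7.0]
finger_gap: 0.018
grip_force: 24.9
```

>>> servo_tool(increments=[1,0,0,0.005,0,1,0,0,0.005,0,1,0,0,0.005,0])

```text
time_s: 11.85
eef_pos: [0.5786, -0.1162, 0.2971]
ee_rot: [0.039, 0.999, -0.0, 0.001]
ft_force: [-1.4, -0.5, 10.9]
finger_gap: 0.0177
grip_force: 24.9
```

>>> servo_tool(increments=[0.5,0,0,-0.01,0,0.5,0,0,-0.01,0,0.5,0,0,-0.01,0,0.5,0,0,-0.01,-0.1,0.5,0,0,-0.01,-0.2,0.5,0,0,-0.01,-0.2])

```text
time_s: 12.6
eef_pos: [0.5783, -0.1161, 0.2964]
ee_rot: [-0.117, 0.993, 0.0, -0.0]
ft_force: [-1.2, 0.3, 0.3]
finger_gap: 0.0215
grip_force: 0.0
```

```bash
cat > head.py <<'E'
from h import *
import sys
from scipy.spatial.transform import Rotation as Ro
s=ctrl.observe();x=Ro.from_quat(s["ee_rot"]).as_matrix()[:,0];print("tool yaw",np.degrees(np.arctan2(x[1],x[0])).round(1),"j6",np.degrees(s["joints"][5]).round(1),s["eef_pos"].round(4),np.round(s["ft_force"],1),s["finger_gap"],s["time_s"])
S=ctrl.camera("side");P=pts(S);p=S["pixels"].astype(int)
m=box((p[...,0]>70)&(p[...,0]>2*p[...,1])&(p[...,0]>2*p[...,2]),(255,80,325,150)); Q=P[m]; Q=Q[np.linalg.norm(Q[:,:2]-[.5785,-.116],axis=1)<.035]
print("red",len(Q),"z",np.percentile(Q[:,2],[0,3,50,97,100]).round(4),"x",Q[:,0].min().round(4),Q[:,0].max().round(4))
for lo,hi in((.5,.5785),(.5785,.65)):
    k=Q[(Q[:,0]>lo)&(Q[:,0]<hi)]
    if len(k)>3: print(" part",len(k),k.mean(0).round(4),k[:,2].min().round(4),k[:,2].max().round(4))
if len(sys.argv)>1: cv2.imwrite(sys.argv[1],cv2.resize(S["pixels"][85:175,230:350],(640,480),interpolation=cv2.INTER_CUBIC)[:,:,::-1])
E
python3 head.py
```

```text
tool yaw -166.6 j6 -125.6 [ 0.5783 -0.1161  0.2964] [-1.2  0.3  0.3] 0.021456323288936714 12.6
red 34 z [0.1239 0.1248 0.1296 0.1465 0.1467] x 0.5551 0.5985
 part 12 [ 0.5586 -0.1107  0.1284] 0.1239 0.1328
 part 22 [ 0.594  -0.1077  0.1334] 0.125 0.1467
```

>>> servo_tool(increments=[0.5,0,0,0,-0.07,0.5,0,0,0,-0.14,0.5,0,0,0,-0.14,0.5,0,0,0,-0.14])

```text
time_s: 13.15
eef_pos: [0.5784, -0.1161, 0.2966]
ee_rot: [-0.225, 0.974, 0.0, -0.0]
ft_force: [-0.4, 0.8, -0.5]
finger_gap: 0.0218
grip_force: 0.1
```

```bash
python3 head.py
```

```text
tool yaw -154.0 j6 -138.2 [ 0.5784 -0.1161  0.2966] [-0.4  0.8 -0.5] 0.021830279208845553 13.15
red 100 z [0.1245 0.1255 0.14   0.1478 0.1509] x 0.5551 0.5986
 part 4 [ 0.5563 -0.116   0.1264] 0.1249 0.1276
 part 96 [ 0.5899 -0.1076  0.139 ] 0.1245 0.1509
```

>>> servo_tool(increments=[0.5,0,0,0,-0.03,0.5,0,0,0,-0.06,0.5,0,0,0,-0.06,0.5,0,0,0,-0.06])

```text
time_s: 13.7
eef_pos: [0.5784, -0.1162, 0.2968]
ee_rot: [-0.271, 0.963, -0.0, 0.0]
ft_force: [0.9, 0.2, 0.0]
finger_gap: 0.0214
grip_force: 0.2
```

```bash
python3 head.py
```

```text
tool yaw -148.6 j6 -143.6 [ 0.5784 -0.1162  0.2968] [0.9 0.2 0. ] 0.021444857017883567 13.7
red 105 z [0.1252 0.127  0.1411 0.1486 0.1545] x 0.5801 0.6009
 part 105 [ 0.5896 -0.1075  0.1395] 0.1252 0.1545
```

>>> servo_tool(increments=[0.5,0,0,0,-0.03,0.5,0,0,0,-0.06,0.5,0,0,0,-0.06,0.5,0,0,0,-0.06])

```text
time_s: 14.25
eef_pos: [0.5784, -0.1162, 0.2967]
ee_rot: [-0.316, 0.949, 0.0, -0.0]
ft_force: [0.3, -0.3, 1.4]
finger_gap: 0.0218
grip_force: 0.0
```

```bash
python3 head.py pics/c5.png
```

```text
tool yaw -143.1 j6 -149.1 [ 0.5784 -0.1162  0.2967] [ 0.3 -0.3  1.4] 0.02175252330291403 14.25
red 125 z [0.1085 0.1174 0.1339 0.1419 0.1527] x 0.5572 0.6008
 part 11 [ 0.5742 -0.1031  0.1372] 0.1202 0.1527
 part 114 [ 0.5896 -0.1067  0.1313] 0.1085 0.1416
```

View pics/c5.png

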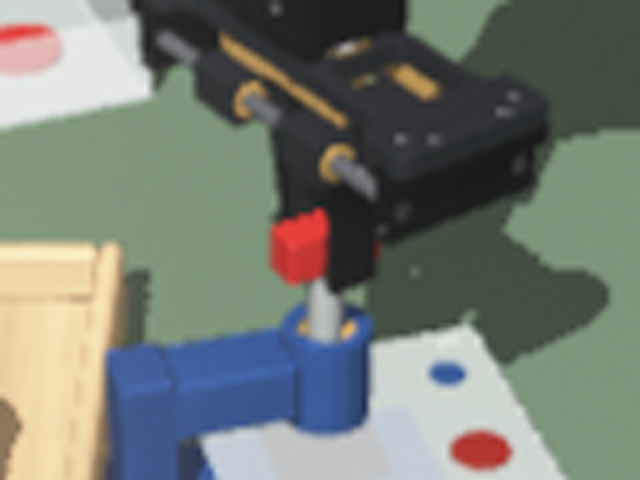

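The head dropped 8 mm (its median z went from 0.141 to 0.134), so the screw is off the crest with the bar about 204 ± 4°. Now I turn clockwise, straddling the bar and following it down.

>>> servo_tool(increments=[0.5,0,0,0.02,0,0.5,0,0,0.04,0.07,0.5,0,0,0.04,0.14,0.5,0,0,0.04,0.21,0.5,0,0,0.04,0.28,0.5,0,0,0.042,0.35,0.5,0,0,0.044,0.42,0.5,0,0,0.046,0.49,0.5,0,0,0.048,0.56,0.5,0,0,0.05,0.63,0.5,0,0,0.052,0.7,0.5,0,0,0.052,0.7])

```text
time_s: 15.8
eef_pos: [0.5783, -0.1161, 0.2887]
ee_rot: [0.225, 0.974, 0.0, -0.0]
ft_force: [-0.8, -0.3, -0.8]
finger_gap: 0.0219
grip_force: 0.0
```

```bash
python3 head.py
```

```text
tool yaw 154.0 j6 -86.2 [ 0.5783 -0.1161  0.2887] [-0.8 -0.3 -0.8] 0.02186410268793065 15.8
red 102 z [0.1149 0.1161 0.1304 0.1373 0.1378] x 0.5549 0.5986
 part 99 [ 0.5647 -0.1088  0.1291] 0.1149 0.1378
```

>>> servo_tool(increments=[0.5,0,0,0.002,0.07,0.5,0,0,0.004,0.14,0.5,0,0,0.006,0.21,0.5,0,0,0.008,0.28,0.5,0,0,0.01,0.35,0.5,0,0,0.012,0.42,0.5,0,0,0.014,0.49,0.5,0,0,0.016,0.56,0.5,0,0,0.018,0.63,0.5,0,0,0.02,0.7,0.5,0,0,0.021,0.78,0.5,0,0,0.021,0.78])

```text
time_s: 17.35
eef_pos: [0.5784, -0.1162, 0.2857]
ee_rot: [0.744, 0.668, -0.0, -0.0]
ft_force: [0.4, 0.2, 0.7]
finger_gap: 0.0217
grip_force: 0.0
```

>>> servo_tool(increments=[0.5,0,0,0.002,0.07,0.5,0,0,0.004,0.14,0.5,0,0,0.006,0.21,0.5,0,0,0.008,0.28,0.5,0,0,0.01,0.35,0.5,0,0,0.012,0.42,0.5,0,0,0.014,0.49,0.5,0,0,0.016,0.56,0.5,0,0,0.018,0.63,0.5,0,0,0.02,0.7,0.5,0,0,0.021,0.78,0.5,0,0,0.021,0.78])

```text
time_s: 18.85
eef_pos: [0.5784, -0.1162, 0.2826]
ee_rot: [0.993, 0.12, -0.0, 0.0]
ft_force: [-0.4, -0.1, -0.0]
finger_gap: 0.0213
grip_force: 0.0
```

```bash
python3 head.py pics/c6.png
```

```text
tool yaw 13.7 j6 54.1 [ 0.5784 -0.1162  0.2826] [-0.4 -0.1 -0. ] 0.02133145668087654 18.85
red 44 z [0.1091 0.1094 0.1163 0.1302 0.1307] x 0.557 0.6008
 part 5 [ 0.5589 -0.1171  0.1118] 0.1096 0.1135
 part 39 [ 0.5946 -0.1041  0.1184] 0.1091 0.1307
```

View pics/c6.png

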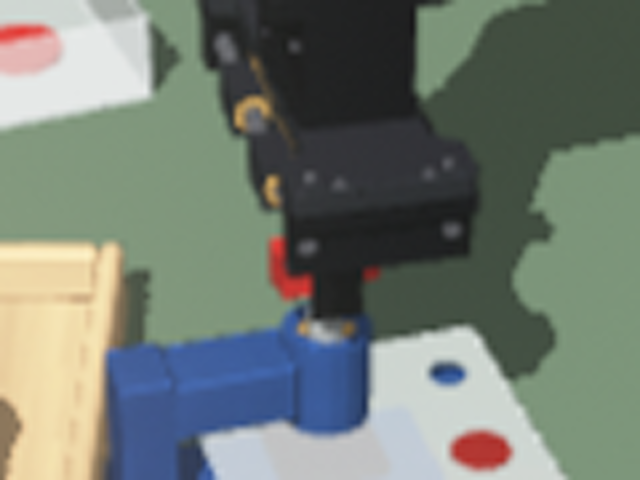

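The half turn is done and the head is at about 119 mm. Next I open wide in place, swing back and straddle the bar again.

>>> servo_tool(increments=[-0.5,0,0,0,0,-0.5,0,0,0,0,-0.5,0,0,0,0,-0.5,0,0,0,0,-0.5,0,0,0,0,-0.5,0,0,0,0,-0.5,0,0,0,0])

```text
time_s: 19.77
eef_pos: [0.5784, -0.1161, 0.2826]
ee_rot: [0.993, 0.118, 0.0, 0.0]
ft_force: [-0.3, -0.3, 0.1]
finger_gap: 0.0648
grip_force: 0.0
```

```bash
python3 head.py
```

```text
tool yaw 13.5 j6 54.3 [ 0.5784 -0.1161  0.2826] [-0.3 -0.3  0.1] 0.06482338343910629 19.775
red 41 z [0.1052 0.1077 0.1152 0.1299 0.1305] x 0.5823 0.6008
 part 41 [ 0.5935 -0.1061  0.1166] 0.1052 0.1305
```

Height is unchanged. Swinging back 190°.

>>> servo_tool(increments=[-0.5,0,0,0,-0.1,-0.5,0,0,0,-0.2,-0.5,0,0,0,-0.3,-0.5,0,0,0,-0.4,-0.5,0,0,0,-0.5,-0.5,0,0,0,-0.6,-0.5,0,0,0,-0.7,-0.5,0,0,0,-0.8,-0.5,0,0,0,-0.9,-0.5,0,0,0,-0.9])

```text
time_s: 21.08
eef_pos: [0.5784, -0.1161, 0.2826]
ee_rot: [0.679, 0.734, -0.0, -0.0]
ft_force: [-0.2, 0.7, 0.6]
finger_gap: 0.0655
grip_force: 0.0
```

Run:
```python
from h import *
S=ctrl.camera("side");P=pts(S);p=S["pixels"].astype(int)
m=box((p[...,0]>70)&(p[...,0]>2*p[...,1])&(p[...,0]>2*p[...,2]),(255,80,325,150));Q=P[m];Q=Q[np.linalg.norm(Q[:,:2]-[.5785,-.116],axis=1)<.035]
zt=np.percentile(Q[:,2],97);t=Q[Q[:,2]>zt-.004];print(len(Q),Q[:,2].min(),zt,len(t),cv2.minAreaRect((t[:,:2]*1000).astype(np.float32)),cv2.minAreaRect((Q[:,:2]*1000).astype(np.float32)))
cv2.imwrite("pics/c7.png",cv2.resize(S["pixels"][85:175,230:350],(640,480),interpolation=cv2.INTER_CUBIC)[:,:,::-1])
```

```text
227 0.09939598676465987 0.1312684054911602 91 ((579.7015380859375, -116.00389862060547), (45.229705810546875, 18.50005340576172), 21.7558536529541) ((580.0872802734375, -115.69620513916016), (46.78913497924805, 19.90353775024414), 24.112037658691406)
```

View pics/c7.png

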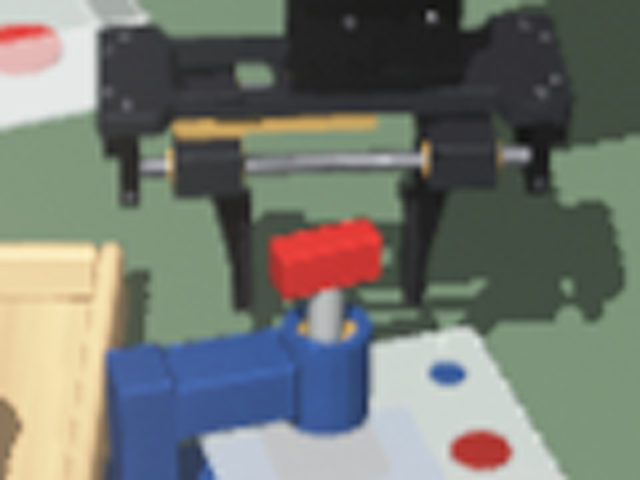

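The bar is upright, at a yaw of about 22–24° with its top at 130 mm, which is half a turn in, as expected. Continuing to 202° and then straddling.

>>> servo_tool(increments=[-0.5,0,0,0,-0.1,-0.5,0,0,0,-0.2,-0.5,0,0,0,-0.3,-0.5,0,0,0,-0.4,-0.5,0,0,0,-0.5,-0.5,0,0,0,-0.6,-0.5,0,0,0,-0.6])

```text
time_s: 22.0
eef_pos: [0.5784, -0.1162, 0.2827]
ee_rot: [0.273, 0.962, 0.0, 0.0]
ft_force: [-0.5, -0.5, -0.2]
finger_gap: 0.0655
grip_force: 0.0
```

>>> servo_tool(increments=[-0.5,0,0,0,-0.1,-0.5,0,0,0,-0.2,-0.5,0,0,0,-0.3,-0.5,0,0,0,-0.4,-0.5,0,0,0,-0.5,-0.5,0,0,0,-0.6,-0.5,0,0,0,-0.6])

```text
time_s: 22.88
eef_pos: [0.5784, -0.1161, 0.2827]
ee_rot: [-0.193, 0.981, 0.0, 0.0]
ft_force: [0.0, -0.8, -0.3]
finger_gap: 0.0654
grip_force: 0.0
```

>>> servo_tool(increments=[0.5,0,0,0,0,0.5,0,0,0,0,0.5,0,0,0,0,0.5,0,0,0,0,0.5,0,0,0,0,0.5,0,0,0,0,0.5,0,0,0,0,0.5,0,0,0,0])

```text
time_s: 23.88
eef_pos: [0.5784, -0.1162, 0.2827]
ee_rot: [-0.195, 0.981, 0.0, 0.0]
ft_force: [0.3, -0.8, -0.2]
finger_gap: 0.022
grip_force: 0.0
```

```bash
python3 head.py
```

```text
tool yaw -157.5 j6 -134.7 [ 0.5784 -0.1162  0.2827] [ 0.3 -0.8 -0.2] 0.021988036051794786 23.875
red 97 z [0.1086 0.1103 0.1234 0.1309 0.1317] x 0.557 0.6008
 part 94 [ 0.5916 -0.1063  0.1228] 0.1095 0.1317
```

>>> servo_tool(increments=[0.5,0,0,0.002,0.07,0.5,0,0,0.004,0.14,0.5,0,0,0.006,0.21,0.5,0,0,0.008,0.28,0.5,0,0,0.01,0.35,0.5,0,0,0.012,0.42,0.5,0,0,0.014,0.49,0.5,0,0,0.016,0.56,0.5,0,0,0.018,0.63,0.5,0,0,0.02,0.7,0.5,0,0,0.021,0.78,0.5,0,0,0.021,0.78])

```text
time_s: 25.42
eef_pos: [0.5784, -0.1161, 0.2795]
ee_rot: [0.404, 0.915, 0.0, -0.0]
ft_force: [0.5, -0.9, 0.0]
finger_gap: 0.0221
grip_force: 0.0
```

>>> servo_tool(increments=[0.5,0,0,0.002,0.07,0.5,0,0,0.004,0.14,0.5,0,0,0.006,0.21,0.5,0,0,0.008,0.28,0.5,0,0,0.01,0.35,0.5,0,0,0.012,0.42,0.5,0,0,0.014,0.49,0.5,0,0,0.016,0.56,0.5,0,0,0.018,0.63,0.5,0,0,0.02,0.7,0.5,0,0,0.021,0.78,0.5,0,0,0.021,0.78])

```text
time_s: 26.92
eef_pos: [0.5784, -0.1162, 0.2764]
ee_rot: [0.856, 0.517, -0.0, 0.0]
ft_force: [-0.1, 0.1, -1.1]
finger_gap: 0.0216
grip_force: 0.0
```

>>> servo_tool(increments=[0.5,0,0,0.002,0.07,0.5,0,0,0.004,0.14,0.5,0,0,0.006,0.21,0.5,0,0,0.008,0.28,0.5,0,0,0.01,0.35,0.5,0,0,0.012,0.42,0.5,0,0,0.014,0.49,0.5,0,0,0.014,0.55,0.5,0,0,0.014,0.55,0.5,0,0,0.014,0.55])

```text
time_s: 28.18
eef_pos: [0.5784, -0.1161, 0.2743]
ee_rot: [0.994, 0.111, 0.0, 0.0]
ft_force: [0.3, 0.3, -0.1]
finger_gap: 0.0219
grip_force: 0.0
```

```bash
python3 head.py pics/c8.png
```

```text
tool yaw 12.8 j6 55.0 [ 0.5784 -0.1161  0.2743] [ 0.3  0.3 -0.1] 0.021894966203128013 28.175
red 35 z [0.0826 0.0838 0.1062 0.1199 0.1231] x 0.5568 0.6008
 part 4 [ 0.5586 -0.1174  0.1028] 0.101 0.1064
 part 31 [ 0.5939 -0.1065  0.106 ] 0.0826 0.1231
```

View pics/c8.png

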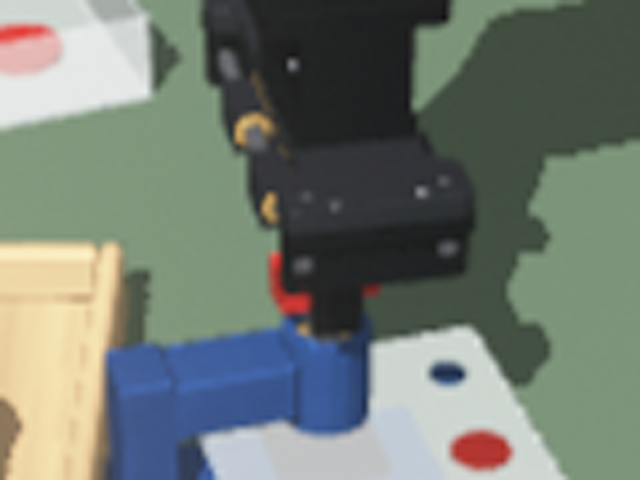

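The head is down another 8 mm, with its underside at about 101 mm. Now I line the fingers up with the bar and grip it.

>>> servo_tool(increments=[0.5,0,0,0,-0.1,0.5,0,0,0,-0.1,1,0,0,0,-0.1,1,0,0,0,-0.1,1,0,0,0,-0.1,1,0,0,0,-0.1,1,0,0,0,-0.1,1,0,0,0,-0.1,1,0,0,0,-0.1,1,0,0,0,-0.1], newtons=12)

```text
time_s: 29.48
eef_pos: [0.5784, -0.1161, 0.2743]
ee_rot: [0.982, 0.187, -0.0, -0.0]
ft_force: [0.8, 0.3, -0.8]
finger_gap: 0.0178
grip_force: 11.9
```

```bash
python3 head.py
```

```text
tool yaw 21.6 j6 46.2 [ 0.5784 -0.1161  0.2743] [ 0.8  0.3 -0.8] 0.017816211258025592 29.475
red 88 z [0.083  0.0917 0.1138 0.1232 0.1239] x 0.5568 0.6008
 part 86 [ 0.5926 -0.1073  0.1131] 0.083 0.1239
```

```bash
python3 -c "
from cell import ctrl
print(ctrl.hand_in())"
```

```text
the job is handed in; nothing more can be done
None
```

The job is handed in: the screw dropped off the crest, was threaded in one full clockwise turn (head centre about 111 mm up), and is gripped still at 12 N; the arm never touched the other pins, bottle or tub.

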